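# Dry-fit a pinned column and present the work holder

### The job

On the scenery-modelling bench, take the tall stone column out of the pin rack and push its pin fully home in the open hole of the cork base on the two-place work holder, then let go of the column. Then take the work holder by its wooden grip, draw it up out of its stand, and raise it until the grip is at least 20 cm above the bench and the holder is tipped about 45 degrees to any side, with the column still standing in its hole. Finish while holding it there, still, by the grip alone, and leave all the other things where they are.

Things in the scene. Friction and masses are not known exactly. Their poses are not given: they have to be found in the camera images.
- column: Tall round off-white column, loose, about 50 g, upright in one of the rack's holes (which one varies). Origin: centre of the underside of its foot; z up the column. Foot disc 30 mm diameter, 8 mm high; above it a shaft 16 mm diameter up to z = 50 mm (19 mm moulding at its lowest 3 mm is decoration). Below the origin a steel pin 6 mm diameter, 18 mm long, chamfered end.
- holder: Loose wooden two-place work holder, about 220 g. Origin: centre of the underside of its board (104 x 30 x 12 mm); x along the board towards the base with the open hole, z up. At x = +72 and -72 mm round cork bases, 44 mm diameter, 20 mm high; the one at +72 has the hole, the other a glued stone heap up to z = 42 mm. Upright grip in the middle, tongue underneath (see grip and stand).
- hole (a point): Centre of the mouth of the open hole in the top of the cork base (72 mm along the holder's x, 20 mm above its origin; 60 mm above the bench at the start). Hole 8 mm diameter, 20 mm deep, straight down the holder's z, through the base. With the column home its origin coincides with this point.
- grip (a point): Point on the holder's wooden upright grip, on its axis, 50 mm above the holder's origin; 90 mm above the bench at the start. The grip is a bar 26 mm along the holder's x, 14 mm along its y, from z = 12 to 72 mm of the holder.
- stand: Fixed grey stand block 110 x 80 x 40 mm on a thin rubber foot 130 x 100 mm. Origin: centre of the underside; x is along the holder's x. The holder's board rests on its top, 40 mm above the bench, and the holder's tongue (44 x 18 mm, 30 mm long) sits loosely in its slot: the holder must rise more than 30 mm straight up to come free.
- rack: Fixed wooden pin rack 60 (x) x 190 (y) x 26 mm (z), with three holes 8 mm diameter, 22 mm deep in a row along its y at -62, 0 and +62 mm. Origin: centre of the underside. Each hole holds one pinned stone piece, resting on the rack's top.
- stump: Short broken column, loose, in another hole of the rack: same foot and pin as the column, shaft of 16 mm diameter, only 22 mm high in all above its origin (centre of the foot's underside). Not to be moved.
- boulder: Domed stone, loose, in another hole of the rack: same foot and pin, 22 mm high in all above its origin (centre of the foot's underside). Not to be moved.
- base_a: Small finished base, disc 32 mm diameter with a stone on it, 12 mm high, loose on the bench beyond the work area; origin under its centre.
- base_b: Small finished base, 36 mm diameter, 12 mm high, loose on the bench on the robot's side of the work area; origin under its centre.
- base_c: Small finished base, 36 mm diameter, 12 mm high, loose on the bench beyond the work area; origin under its centre.
- base_d: Small finished base, 32 mm diameter, 12 mm high, loose on the bench on the robot's side of the work area; origin under its centre.
- jar: Closed jar, 84 mm diameter, 100 mm high, loose; origin under its centre.
- tub: Empty clear open tub, 150 mm diameter at the rim, 70 mm high, loose; origin under its centre.
- sculptor: Sculpting tool with wooden handle, 160 mm long, lying on the bench, loose.
There are look-alikes about, which are no part of the job. What is shaped like the column but blue is not meant.

How it is judged:
On the way, in this order (a step that is already met when the one before it is completed fails the run):
1. the column is released with its pin fully home in the holder's open hole, the holder still down in its stand (distance between column and hole below 0.0045 m and angle between the z axis of column and the z axis of holder, either way round below 0.15 rad and contact force between the fingers and column below 0.1 N and z of holder in the frame of stand below 0.046 m and horizontal distance between holder and stand below 0.006 m), for 0.2 s.
2. the holder is drawn clear of its stand with the column in place (distance between column and hole below 0.0045 m and angle between the z axis of column and the z axis of holder, either way round below 0.15 rad and z of holder in the frame of stand above 0.073 m), for 0.1 s.
At the end, for the whole second after the job is handed in: Fingers still hold the holder, at rest, clear of stand and rack: grip over 19 cm high, holder z axis 32 to 60 degrees from vertical; column home in the hole (origin within 4.5 mm of hole, axes within 0.15 rad), untouched by the robot (distance between column and hole below 0.0045 m and angle between the z axis of column and the z axis of holder, either way round below 0.15 rad and contact force between each of the fingers, the arm and column below 0.1 N and height (world z) of grip above 0.19 m and angle between holder's own z axis and vertical between 0.56 and 1.05 rad and contact force between the fingers and holder above 1 N and contact force between holder and stand below 0.1 N and contact force between holder and rack below 0.1 N and linear speed of holder below 0.03 m/s and angular speed of holder below 0.2 rad/s); the arm keeps its last pose, push and grip.
It fails at once if the stump or the boulder is moved by more than 3 cm (distance of any of stump, boulder from where it was at the start of the episode above 0.03 m).
It fails at once if a small base is moved by more than 3 cm (distance of any of base_a, base_b, base_c, base_d from where it was at the start of the episode above 0.03 m).
It fails at once if the jar, the tub or the sculpting tool is moved by more than 3 cm (distance of any of jar, tub, sculptor from where it was at the start of the episode above 0.03 m).
It also fails if it takes over 58 s, if anything falls off the work surface, if the arm or the gripper's body presses on something with over 40 N, if the wrist force passes 120 N, or if a joint passes its speed limit or range.

### The arm

A 7-joint arm with a two-finger parallel gripper is mounted at the origin on the work surface. World frame = base frame: x ahead of the robot, y to its left, z up, the work surface at z = 0. Lengths are in m, angles in rad, forces in N, time in s.
With the tool pointing down it reaches from about 0.4 to 0.875 m from the base axis. Payload 19.3 kg.
Tool frame: the origin (TCP) lies midway between the tips of the shut fingers; the grasp point (between the pads) lies 19 mm behind it; z points along the fingers, y is the line along which they close (so a half turn about z gives the same grasp; the last joint's range is limited). The gripper opens to 85 mm and grips with 20 to 120 N. Pads are 22 mm wide; open, the fingers measure 114 mm over their backs; the gripper's body (76 mm by 85 mm) begins 54 mm behind the grasp point. The pads swing forward as they close: fully open they stand 13 mm farther back than shut.
Start: joints at [-0.07, 0.521, -0.036, 1.599, 0.021, 1.021, -0.113], TCP at [0.625, -0, 0.231] pointing down, gripper open.
Joint ranges: [-2.91, 2.91], [-0.3, 2.13], [-1.5, 1.42], [0.17, 2.43], [-1.26, 4.41], [0.16, 1.93], [-2.52, 2.52]. Speed limits (rad/s): [1.89, 1.89, 2.39, 2.39, 3.01, 3.01, 3.01].

### API

Orientations are given as [roll, pitch, yaw] about the fixed x, y, z axes, in that order (R = Rz(yaw) Ry(pitch) Rx(roll)).
In Python, from workcell import telemetry, grab_frame, calibration, bot, outline_of, landmark_of gives the robot as it stands. The module is installed in compiled form; this text tells all that it offers.
- The arm moves only by the shell command python3 -m inch 'ROWS' [FORCE]. ROWS is JSON, a list of rows, each a list of 7 numbers: the shift along the tool's x, y, z in m, then the turn, a rotation vector about the tool's x, y, z in rad, then the closure, from 0 (fully open) to 1 (shut). A call has 1 to 5 rows; each row shifts and turns the commanded pose from where the row before left it, along the tool's axes as they then stand; what a row does not reach is not made up. A row lasts 1/10 s, in which the tool goes at most 50 mm and 8.59 degrees, less where a joint would pass 70% of its speed; a pose out of reach is approached as far as the arm can. A call is refused whole if a number of a shift passes 0.05 or a number of a turn 0.15, either way. A call with a gripper value outside its range is refused whole. The fingers move at their own pace and stop on an object; FORCE is the grip in N (left out, the last holds). Time passes only in rows, so rows that do not move let the fingers close. It gives the time, the measured TCP pose, the force, the opening and the grip force at its end, in the units of the state.
- telemetry.observe(): the state, without advancing time (a new reading comes with each control period).
- grab_frame(name): name is "scene" or "side" or "wrist"; returns the picture (420x560x3 uint8, red, green, blue); there is no depth.
- calibration(name): a dict with "fovy" (degrees; the focal length in pixels is half the picture's height over the tangent of half this angle, whatever the lens; pixels are square), "cx", "cy" (the principal point, pixels), "pose" (4x4, takes a point from camera to world coordinates). Camera axes: x right, y down, z forward; pixel columns grow to the right and rows downward; lengths in m; the calibration is good to about 2 mm. A picture is of the moment at which its call begins: read the wrist's pose just before it. calibration takes no time and is no camera call; for the wrist camera it gives the pose at the moment of the call.
- bot.job_done(): hands the job in; it is judged then, once.
Trained networks look in the newest picture that a camera, given by its name, has taken for a name from the list of things; names that differ only in an ending like _2 or _b are one class to them, and where a whole thing is asked for, a point or a joint stands for the part that bears it (a point fixed in the world has none). Each returns a list of dicts, best first, with "score" (0 to 1); they miss things now and then, are a little off and sometimes report something else, mostly with a low value. They report only what shows in the picture. A call takes as long as a camera call. They do not tell look-alikes from the thing itself.
- outline_of(label, camera): "region" (420x560 bool, what is visible of it) and "rect" ([left, top, right, bottom] in pixels, round what is visible of it).
- landmark_of(label, camera): "xy" ([column, row] in pixels: a listed point, or the origin of a listed thing).
The state is a dict: "clock": time; "qpos": joint angles; "qd": joint speeds; "joint_efforts": joint torques, N m; "position": TCP position; "tool_rot": TCP orientation; "force": force on the tool from outside, world axes, zero at the start; "moment": the same for the moment, N m; "grip_width": finger opening in m; "finger_force": force on a finger pad.
Only numpy, scipy, OpenCV 4.12 (cv2) and the standard library are available. Lean on these libraries where they do the work, as an engineer would, in place of code of your own. Each camera call takes 0.05 s, during which the arm holds its last target. There are 200 camera calls.

## Working session

There is one attempt and no reset: what is moved stays moved. The work goes in short steps, Python scripts to look and compute and a shell command to move; the robot and the scene stay as the last step left them, time stands still between calls to the robot, and variables do not carry over. Pictures are saved under pics/ and viewed, at most 10 in all, crops included, and the job is handed in when it is done.

```bash
mkdir -p pics
cat > h.py <<'E'
import numpy as np, cv2
from workcell import telemetry, grab_frame, calibration, bot, outline_of, landmark_of
def ray(cam,xy):
    c=calibration(cam); f=210/np.tan(np.radians(c["fovy"])/2); P=np.array(c["pose"])
    d=P[:3,:3]@np.array([(xy[0]-c["cx"])/f,(xy[1]-c["cy"])/f,1.]); return P[:3,3],d
def onz(cam,xy,z):
    o,d=ray(cam,xy); return o+d*(z-o[2])/d[2]
def proj(cam,p):
    c=calibration(cam); f=210/np.tan(np.radians(c["fovy"])/2); P=np.array(c["pose"])
    q=P[:3,:3].T@(np.array(p)-P[:3,3]); return [c["cx"]+f*q[0]/q[2], c["cy"]+f*q[1]/q[2]]
def tri(obs):
    A=np.zeros((3,3));b=np.zeros(3)
    for cam,xy in obs:
        o,d=ray(cam,xy); d=d/np.linalg.norm(d); M=np.eye(3)-np.outer(d,d); A+=M; b+=M@o
    return np.linalg.solve(A,b)
E
python3 - <<'E'
from h import *
np.set_printoptions(precision=4,suppress=True)
ims=[]
Z=dict(column=.026,stump=.026,boulder=.026,hole=.06,grip=.09,holder=.04,stand=0,rack=0)
for cam in ["scene","side"]:
    im=grab_frame(cam); cv2.imwrite(f"pics/{cam}0.png",im[:,:,::-1])
    print(cam,np.array(calibration(cam)["pose"])[:3,3])
    for n,z in Z.items():
        for r in landmark_of(n,cam)[:3]:
            print(cam,n,round(r["score"],2),np.round(r["xy"],1),onz(cam,r["xy"],z))
print(telemetry.observe())
E
```

```text
scene [1.1349 0.3216 1.125 ]
scene column 0.66 [295.6 207.5] [ 0.4659 -0.0234  0.026 ]
scene column 0.64 [192.7 134.2] [ 0.3957 -0.4678  0.026 ]
scene stump 0.59 [246.8 187.9] [ 0.4839 -0.1879  0.026 ]
scene boulder 0.53 [227.3 184.5] [ 0.5055 -0.2462  0.026 ]
scene hole 0.85 [349.1 259.8] [0.5556 0.1963 0.06  ]
scene grip 0.82 [329.2 233.9] [0.5304 0.1182 0.09  ]
scene grip 0.68 [250.1 189.3] [ 0.5209 -0.1473  0.09  ]
scene holder 0.9 [328.7 244.5] [0.5324 0.1237 0.04  ]
scene stand 0.57 [326.5 257.4] [0.5507 0.1312 0.    ]
scene rack 0.75 [252.2 194.6] [ 0.481 -0.171  0.   ]
scene rack 0.45 [266.5 294.1] [0.7363 0.0475 0.    ]
side [ 0.0118 -0.9575  0.9824]
side column 0.55 [231.9 276.6] [ 0.3677 -0.1354  0.026 ]
side column 0.48 [269.5 257.1] [ 0.4805 -0.125   0.026 ]
side column 0.44 [249.9 242.3] [ 0.4639 -0.051   0.026 ]
side stump 0.7 [287.7 265.7] [ 0.5043 -0.1747  0.026 ]
side boulder 0.57 [304.4 281.5] [ 0.5111 -0.2406  0.026 ]
side hole 0.91 [241.  173.4] [0.5674 0.1917 0.06  ]
side grip 0.7 [243.1 180. ] [0.5395 0.1231 0.09  ]
side holder 0.87 [243.8 198.2] [0.5299 0.1056 0.04  ]
side stand 0.82 [245.5 203.5] [0.5444 0.1261 0.    ]
side rack 0.71 [288.6 276.2] [ 0.5004 -0.1856  0.    ]
{'clock': 0.9, 'qpos': array([-0.0702,  0.5214, -0.0363,  1.5995,  0.0212,  1.0211, -0.1128]), 'qd': array([-0.0011,  0.0002,  0.0006,  0.0007,  0.0007, -0.0005,  0.0004]), 'joint_efforts': array([  0.0003, -92.6837,   1.9794, -37.0245,   0.0181,   0.0021,
        -0.0002]), 'position': array([ 0.625 , -0.    ,  0.2313]), 'tool_rot': array([ 3.1416, -0.    ,  1.5708]), 'force': array([-0.0998,  1.2623,  0.0274]), 'moment': array([ 0.0143, -0.0295,  0.0391]), 'finger_force': 0.0, 'grip_width': 0.08531056736915954}
```

View pics/scene0.png

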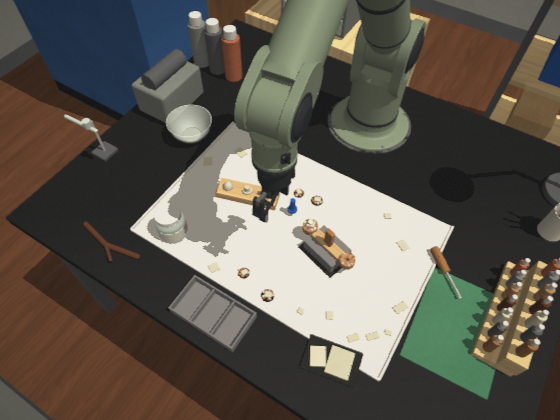

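View pics/side0.png

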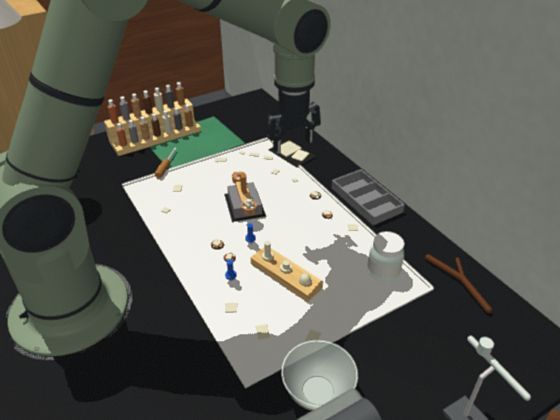

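The off-white column is at the rack's near/left end (side view about (268,250)). The blue ones at (250,235) and (231,270) are decoys. In the scene view the holder sits around (329,244), with its open hole near (349,260). Next I'll check what the wrist camera sees.

```bash
cat > w.py <<'E'
from h import *
import sys
np.set_printoptions(precision=4,suppress=True)
Z=dict(column=.026,stump=.026,boulder=.026,hole=.06,grip=.09,holder=.04)
def look(tag,names,cam="wrist"):
    im=grab_frame(cam); cv2.imwrite(f"pics/{tag}.png",im[:,:,::-1])
    for n in names:
        for r in landmark_of(n,cam)[:3]:
            print(cam,n,round(r["score"],2),np.round(r["xy"],1),onz(cam,r["xy"],Z[n]))
if __name__=="__main__":
    s=telemetry.observe(); print(s["clock"],s["position"],s["tool_rot"],s["grip_width"],s["finger_force"],s["force"])
    print(np.array(calibration("wrist")["pose"]))
    look(sys.argv[1],sys.argv[2:])
E
python3 -m inch '[[-0.05,-0.03,0,0,0,0,0],[-0.05,-0.03,0,0,0,0,0],[0,-0.03,0,0,0,0,0],[0,0,0,0,0,0,0]]'
python3 w.py w1 column stump boulder hole grip holder
```

```text
clock: 1.3
position: [0.5407, -0.0874, 0.2316]
tool_rot: [-3.141, 0.0, 1.568]
force: [1.2, 0.6, 0.1]
grip_width: 0.0859
finger_force: 0.0
1.3 [ 0.5407 -0.0874  0.2316] [-3.1405  0.0004  1.5677] 0.08588085935464737 0.0 [1.2012 0.5711 0.0685]
[[ 1.     -0.003  -0.0006  0.541 ]
 [-0.0031 -0.9545 -0.2982 -0.0116]
 [ 0.0004  0.2982 -0.9545  0.3738]
 [ 0.      0.      0.      1.    ]]
wrist column 0.96 [119.3 210.7] [ 0.3805 -0.1192  0.026 ]
wrist column 0.86 [216.9 210.5] [ 0.4811 -0.1191  0.026 ]
wrist column 0.72 [211.8 117.7] [ 0.4811 -0.0264  0.026 ]
wrist stump 0.83 [236.3 263.4] [ 0.4996 -0.1787  0.026 ]
wrist boulder 0.96 [253.4 311.1] [ 0.517  -0.2379  0.026 ]
wrist grip 0.24 [145.7 136.4] [ 0.4401 -0.0372  0.09  ]
wrist holder 0.55 [257.7 309.6] [ 0.5224 -0.2267  0.04  ]
```

View pics/w1.png

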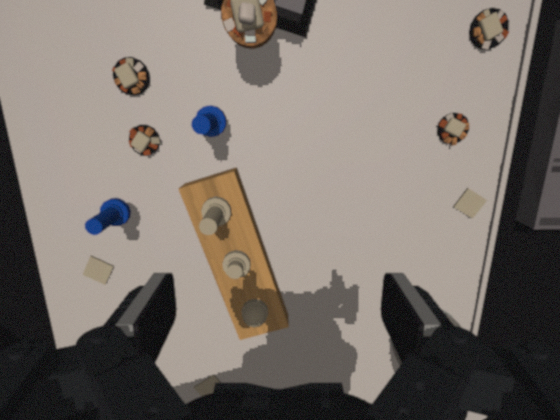

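The wrist view shows the column (215,212), stump (236,263) and boulder (254,311) along the rack, evenly spaced and with a row yaw of about 17°. The blue decoys are clear of the grasp. I'll move above the column, align the fingers across the rack and look again.

```bash
python3 -m inch '[[-0.016,-0.03,0.03,0,0,0,0],[-0.016,-0.03,0.03,0,0,0,0],[0,0,0.01,0,0,-0.147,0],[0,0,0.01,0,0,-0.147,0],[0,0,0,0,0,0,0]]'
python3 w.py w2 column stump
python3 - <<'E'
from h import *
# column top centre check: column axis projections for base & top given estimate
for r in outline_of("column","wrist")[:3]:
    print(r["score"],r["rect"])
    m=r["region"].astype(np.uint8); ys,xs=np.nonzero(m); print(ys.min(),xs[ys==ys.min()].mean(),ys.max(),xs[ys==ys.max()].mean())
E
```

```text
clock: 2.15
position: [0.4832, -0.1176, 0.1502]
tool_rot: [-3.14, -0.001, 1.868]
force: [0.2, 0.2, 0.8]
grip_width: 0.0855
finger_force: 0.0
2.15 [ 0.4832 -0.1176  0.1502] [-3.1401 -0.0011  1.8677] 0.08546620775707489 0.0 [0.2193 0.1617 0.845 ]
[[ 0.9562  0.2795  0.0866  0.4612]
 [ 0.2926 -0.913  -0.2843 -0.0452]
 [-0.0003  0.2972 -0.9548  0.2925]
 [ 0.      0.      0.      1.    ]]
wrist column 0.72 [268.8 110.9] [ 0.4581 -0.0545  0.026 ]
wrist column 0.65 [152.1 132.2] [ 0.3793 -0.0939  0.026 ]
wrist column 0.57 [267.5 201.7] [ 0.4763 -0.121   0.026 ]
wrist stump 0.91 [271.  273.8] [ 0.4968 -0.1809  0.026 ]
wrist stump 0.56 [270.6 201.8] [ 0.4789 -0.1205  0.026 ]
0.92 [217.0, 92.3, 297.7, 157.6]
96 288.0 156 227.5
0.86 [252.0, 185.5, 289.2, 235.6]
184 271.0 232 269.5
0.55 [133.5, 60.2, 176.7, 150.6]
61 163.0 152 148.0
```

View pics/w2.png

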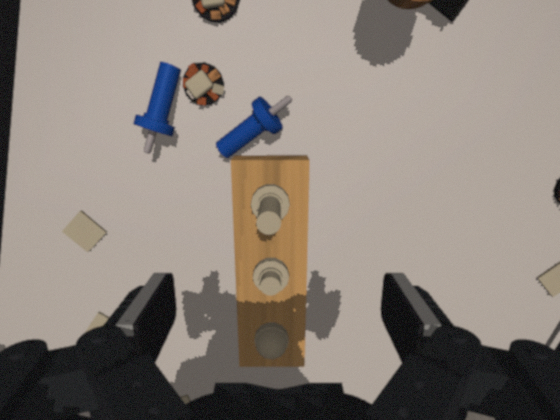

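The column is centred between the fingers, with its foot at (269,203) and its top at (268,226). The two blue decoys have toppled by themselves (the arm was well above them), and they lie clear of the finger paths. I'll descend and grip.

```bash
python3 -m inch '[[-0.001,-0.005,0.035,0,0,0,0],[0,0,0.035,0,0,0,0],[0,0,0.035,0,0,0,0],[0,0,0,0,0,0,0],[0,0,0,0,0,0,0.9]]' 30
python3 -m inch '[[0,0,0,0,0,0,1],[0,0,0,0,0,0,1],[0,0,0,0,0,0,1],[0,0,0,0,0,0,1],[0,0,0,0,0,0,1]]'
```

```text
clock: 2.85
position: [0.4793, -0.12, 0.047]
tool_rot: [-3.141, -0.0, 1.864]
force: [0.1, -0.2, 0.4]
grip_width: 0.0732
finger_force: 0.0
clock: 3.35
position: [0.479, -0.1205, 0.047]
tool_rot: [3.141, 0.0, 1.864]
force: [-4.0, -1.5, 12.2]
grip_width: 0.0151
finger_force: 29.1
```

```bash
python3 -m inch '[[0,0,-0.04,0,0,0,1],[0,0,-0.04,0,0,0.13,1],[0,0,-0.04,0,0,0.13,1],[0,0,-0.03,0,0,0.13,1],[0,0,0,0,0,0.13,1]]'
python3 -m inch '[[0,0,0,0,0,0.13,1],[0.045,-0.006,0,0,0,0,1],[0.045,-0.006,0,0,0,0,1],[0.045,-0.006,0,0,0,0,1],[0.045,-0.006,0,0,0,0,1]]'
python3 -m inch '[[0.045,-0.006,0,0,0,0,1],[0.04,-0.003,0,0,0,0,1],[0,0,0,0,0,0,1],[0,0,0,0,0,0,1]]'
python3 w.py w3 column hole grip holder
```

```text
clock: 3.85
position: [0.4807, -0.1205, 0.2003]
tool_rot: [3.135, -0.001, 1.339]
force: [0.1, -0.3, -2.3]
grip_width: 0.0149
finger_force: 29.7
clock: 4.35
position: [0.5194, 0.0587, 0.1967]
tool_rot: [3.141, -0.0, 1.214]
force: [1.3, -0.2, -0.5]
grip_width: 0.0149
finger_force: 29.6
clock: 4.75
position: [0.5402, 0.1403, 0.1962]
tool_rot: [-3.141, 0.0, 1.216]
force: [-0.8, -1.8, -1.2]
grip_width: 0.015
finger_force: 29.6
4.75 [0.5402 0.1403 0.1962] [-3.1412  0.0003  1.2162] 0.01504075034016098 29.607252180576324 [-0.813  -1.7838 -1.1934]
[[ 0.9378 -0.3318 -0.1022  0.5666]
 [-0.3471 -0.8952 -0.2795  0.2115]
 [ 0.0013  0.2976 -0.9547  0.3384]
 [ 0.      0.      0.      1.    ]]
wrist column 0.76 [267.9 368.6] [ 0.4602 -0.0458  0.026 ]
wrist column 0.68 [284.7 213.8] [0.5376 0.1125 0.026 ]
wrist column 0.57 [276.7 255.5] [0.5158 0.0755 0.026 ]
wrist hole 0.69 [275.6 130.7] [0.5575 0.1886 0.06  ]
wrist grip 0.62 [283.4 229.5] [0.5385 0.121  0.09  ]
wrist holder 0.85 [285.1 212.3] [0.5399 0.118  0.04  ]
wrist holder 0.26 [492.2 281.1] [ 0.6999 -0.0148  0.04  ]
```

View pics/w3.png

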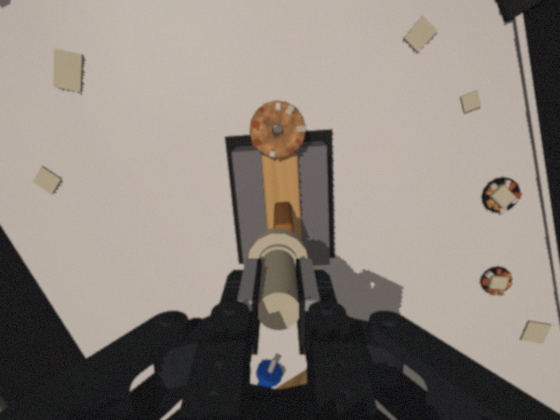

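The hole shows as a dark spot at (277,129) in the cork. The held column hangs straight, with its foot ring centred near column 278 and its far edge at about row 233. I'll compare that with a projected model of the foot to get the column's offset in the tool.

Run:
```python
from h import *
from scipy.spatial.transform import Rotation as R
np.set_printoptions(precision=4,suppress=True)
im=cv2.imread("pics/w3.png"); s=telemetry.observe()
hsv=cv2.cvtColor(im,cv2.COLOR_BGR2GRAY)
T=R.from_euler("xyz",s["tool_rot"]).as_matrix(); p=np.array(s["position"])
print("col278",list(zip(range(224,246),hsv[224:246,272])))
for r in (240,244,248,252): print("row",r,hsv[r,240:316])
t=np.linspace(0,2*np.pi,200)
for dx in (-.004,-.002,0,.002,.004):
    for h in (0,.008):
        c=np.array([proj("wrist",p+T@np.array([dx+.015*np.cos(a),.015*np.sin(a),.021-h])) for a in t])
        print(dx,h,"top row",c[:,1].min(),"x",c[:,0].min(),c[:,0].max(),"row of widest",c[c[:,0].argmin(),1])
# hole: dark spot centroid
g=hsv[115:146,262:292]; m=g<np.percentile(g,6); n,l,st,ce=cv2.connectedComponentsWithStats(m.astype(np.uint8))
for i in range(1,n): 
    if st[i,4]>8: print("dark",ce[i]+[262,115],st[i,4],onz("wrist",ce[i]+[262,115],.06))
v=cv2.resize(im[90:330,200:360],None,fx=3,fy=2.5*1.0,interpolation=cv2.INTER_CUBIC); cv2.imwrite("pics/w3c.png",cv2.resize(im[100:290,200:360],None,fx=3,fy=3,interpolation=cv2.INTER_CUBIC))
```

```text
col278 [(224, np.uint8(133)), (225, np.uint8(131)), (226, np.uint8(133)), (227, np.uint8(126)), (228, np.uint8(118)), (229, np.uint8(108)), (230, np.uint8(104)), (231, np.uint8(100)), (232, np.uint8(112)), (233, np.uint8(127)), (234, np.uint8(153)), (235, np.uint8(163)), (236, np.uint8(163)), (237, np.uint8(162)), (238, np.uint8(160)), (239, np.uint8(163)), (240, np.uint8(163)), (241, np.uint8(161)), (242, np.uint8(163)), (243, np.uint8(157)), (244, np.uint8(141)), (245, np.uint8(120))]
row 240 [ 60  83  96  98  96  98  97  99 100 101 100  98  94  96  97 104 112 130
 148 157 162 162 162 160 163 161 162 161 163 160 162 163 163 162 164 162
 162 160 162 164 161 162 162 161 158 160 159 161 159 158 160 161 163 160
 162 161 150 139 111  89  79  70  63  56  58  57  59  63  72  75  73  65
  65  65  69  77]
row 244 [ 51  77  96 100 100 101 100  98  97  97  96  98 102 118 139 157 163 160
 162 163 160 160 163 163 160 163 162 161 159 158 153 147 141 139 130 129
 127 124 125 124 126 128 133 140 145 149 155 159 162 162 163 161 161 160
 161 160 160 162 160 158 147 124  91  74  65  61  56  55  55  5
[... 1101 characters left out ...]
8089
0 0 top row 229.25394314451282 x 247.9591445996181 307.39534929757417 row of widest 256.51183403953223
0 0.008 top row 235.19669251537582 x 246.63665572622742 308.73309223303465 row of widest 263.5239284810101
0.002 0 top row 225.42803515341987 x 247.85825611269075 307.4933216384377 row of widest 252.87038603449042
0.002 0.008 top row 231.21575408983566 x 246.52661117830314 308.8401405255986 row of widest 259.74342334888547
0.004 0 top row 221.5757925859085 x 247.7566901702912 307.59195168259583 row of widest 249.2044860929299
0.004 0.008 top row 227.20614637014913 x 246.41579438313767 308.94793983537346 row of widest 255.93638819130373
dark [276.5091 133.1636] 55 [0.5576 0.1868 0.06  ]
```

View pics/w3c.png

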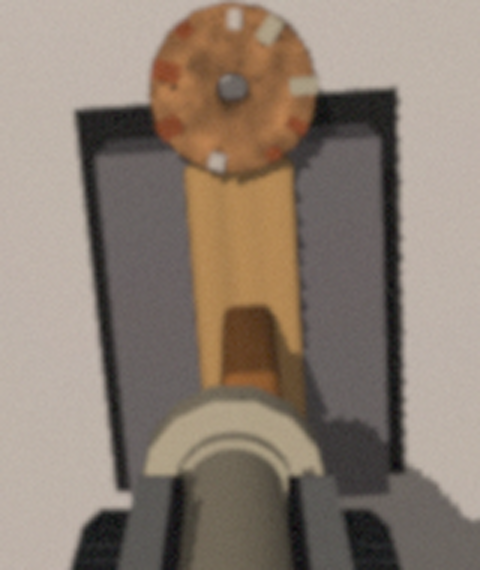

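```bash
cat > tgt.py <<'E'
from h import *
from scipy.spatial.transform import Rotation as R
def tool():
    s=telemetry.observe(); return np.array(s["position"]),R.from_euler("xyz",s["tool_rot"]).as_matrix()
E
python3 - <<'E'
from tgt import *
np.set_printoptions(precision=4,suppress=True)
c=lambda x,y:(200+x/3,100+y/3)
for a,b,z in (((188,165),(205,390),.052),((293,165),(305,385),.052),((95,155),(130,485),.04)):
    A,B=onz("wrist",c(*a),z),onz("wrist",c(*b),z); print(A,B,np.degrees(np.arctan2(*(A-B)[1::-1])))
H=onz("wrist",c(232,88),.06); print("hole",H)
p,T=tool(); col=p+T@[.0006,0,.021]; print("tool delta col->hole",T.T@(H-col), np.degrees(np.arctan2(T[1,0],T[0,0])))
E
```

```text
[0.5408 0.1739 0.052 ] [0.5219 0.1117 0.052 ] 73.09578925773458
[0.5673 0.1639 0.052 ] [0.5494 0.103  0.052 ] 73.57746079522583
[0.5162 0.1841 0.04  ] [0.4871 0.0865 0.04  ] 73.36536665331228
hole [0.5593 0.1893 0.06  ]
tool delta col->hole [ 0.0535 -0.0002  0.1155] 69.51251942303735
```

```bash
python3 -m inch '[[0,0,0,0,0,-0.065,1],[0.0285,0.0033,0,0,0,0,1],[0,0,0.04,0,0,0,1],[0,0,0.045,0,0,0,1],[0,0,0,0,0,0,1]]'
python3 -m inch '[[0,0,0,0,0,0,1],[0,0,0,0,0,0,1]]'
python3 w.py w4 hole
python3 - <<'E'
from h import *
im=cv2.imread("pics/w4.png"); cv2.imwrite("pics/w4c.png",cv2.resize(im[100:300,200:360],None,fx=3,fy=3,interpolation=cv2.INTER_CUBIC))
E
```

```text
clock: 5.5
position: [0.5491, 0.1646, 0.107]
tool_rot: [-3.135, 0.005, 1.279]
force: [-0.5, -0.2, -0.3]
grip_width: 0.0149
finger_force: 29.6
clock: 5.7
position: [0.553, 0.166, 0.1135]
tool_rot: [3.139, -0.002, 1.279]
force: [0.7, 0.1, -0.2]
grip_width: 0.0149
finger_force: 29.6
5.7 [0.553  0.166  0.1135] [ 3.1394 -0.0016  1.2791] 0.014898602692511616 29.60038661956787 [ 0.6738  0.0753 -0.1845]
[[ 0.9577 -0.2758 -0.0817  0.5744]
 [-0.2876 -0.9145 -0.2845  0.2385]
 [ 0.0037  0.2959 -0.9552  0.2559]
 [ 0.      0.      0.      1.    ]]
wrist hole 0.91 [273.4 189.6] [0.5584 0.1928 0.06  ]
```

View pics/w4c.png

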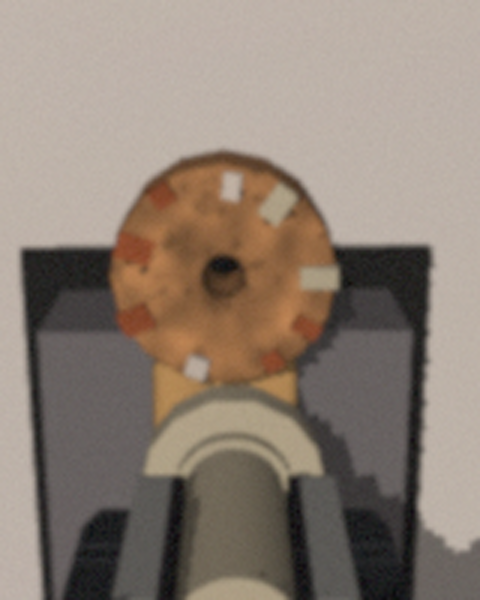

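The crop shows the hole mouth centred at about (223.5,279) (full image (274.5,193)). The board is now aligned with the tool, and the column's foot is just behind it.

Run:
```python
from tgt import *
np.set_printoptions(precision=4,suppress=True)
p,T=tool(); print(p)
col=p+T@[.0006,0,.021]
for xy in ((274.5,193),(274,193)):
    H=onz("wrist",xy,.06); print(H,T.T@(H-col))
```

```text
[0.5529 0.1662 0.1134]
[0.5585 0.1907 0.06  ] [ 0.0244 -0.0018  0.0325]
[0.5582 0.1908 0.06  ] [ 0.0244 -0.0021  0.0325]
```

```bash
python3 -m inch '[[0.0244,-0.0018,0,0,0,0,1],[0,0,0,0,0,0,1],[0,0,0.012,0,0,0,1],[0,0,0,0,0,0,1],[0,0,0,0,0,0,1]]'
python3 -m inch '[[0,0,0.004,0,0,0,1],[0,0,0.003,0,0,0,1],[0,0,0,0,0,0,1],[0,0,0,0,0,0,1]]'
```

```text
clock: 6.3
position: [0.5569, 0.1892, 0.0991]
tool_rot: [-3.141, 0.001, 1.279]
force: [-0.6, -0.1, -1.3]
grip_width: 0.0151
finger_force: 29.6
clock: 6.7
position: [0.5571, 0.1899, 0.0922]
tool_rot: [-3.141, 0.0, 1.28]
force: [0.5, 0.0, -0.9]
grip_width: 0.0149
finger_force: 29.6
```

The pin is 7 mm into the hole with no force. I'll correct about 0.7 mm sideways and press it home.

```bash
python3 -m inch '[[0,0.0007,0.004,0,0,0,1],[0,0,0.004,0,0,0,1],[0,0,0.003,0,0,0,1],[0,0,0,0,0,0,1],[0,0,0,0,0,0,1]]'
```

```text
clock: 7.2
position: [0.5577, 0.1898, 0.0811]
tool_rot: [-3.141, 0.0, 1.28]
force: [0.5, -0.2, -0.0]
grip_width: 0.015
finger_force: 29.7
```

```bash
python3 -m inch '[[0,0,0.0015,0,0,0,1],[0,0,0.0015,0,0,0,1],[0,0,0,0,0,0,1],[0,0,0,0,0,0,1]]'
```

```text
clock: 7.6
position: [0.5586, 0.1911, 0.0796]
tool_rot: [3.14, -0.003, 1.28]
force: [-3.0, 3.8, 19.8]
grip_width: 0.0148
finger_force: 32.2
```

```bash
python3 -m inch '[[0,0,-0.001,0,0,0,1],[0,0,0,0,0,0,0.4],[0,0,0,0,0,0,0.2],[0,0,0,0,0,0,0.2],[0,0,0,0,0,0,0.2]]'
python3 -m inch '[[0,0,0,0,0,0,0.2],[0,0,-0.02,0,0,0,0.2],[0,0,-0.04,0,0,0,0.2],[-0.02,0,-0.03,0,0,0,0.2],[-0.03,0,0,0,0,0,0.2]]'
python3 -m inch '[[-0.05,0,0,0,0,0,0.2],[0,0,0,0,0,0,0.2],[0,0,0,0,0,0,0.2]]'
python3 w.py w5 column hole grip holder
```

```text
clock: 8.1
position: [0.5577, 0.1896, 0.0791]
tool_rot: [-3.141, 0.0, 1.28]
force: [0.3, 0.9, 0.3]
grip_width: 0.0684
finger_force: 0.0
clock: 8.6
position: [0.545, 0.1432, 0.1728]
tool_rot: [3.137, -0.004, 1.282]
force: [0.6, -1.1, -1.4]
grip_width: 0.0685
finger_force: 0.0
clock: 8.9
position: [0.5291, 0.093, 0.1696]
tool_rot: [3.141, -0.0, 1.278]
force: [1.0, 1.3, 0.2]
grip_width: 0.0684
finger_force: 0.0
8.9 [0.5291 0.093  0.1696] [ 3.1412 -0.0001  1.2778] 0.06841535447088797 0.0 [0.9603 1.2782 0.2189]
[[ 0.9574 -0.2763 -0.0841  0.5509]
 [-0.2888 -0.9139 -0.2852  0.1656]
 [ 0.0019  0.2973 -0.9548  0.3118]
 [ 0.      0.      0.      1.    ]]
wrist column 0.82 [274.5  60.3] [0.5569 0.1951 0.026 ]
wrist column 0.58 [252.9 345.3] [ 0.4637 -0.0415  0.026 ]
wrist column 0.54 [187.4 396.1] [ 0.3815 -0.0806  0.026 ]
wrist grip 0.93 [276.2 173.9] [0.5371 0.1248 0.09  ]
wrist holder 0.9 [280.1 161. ] [0.5397 0.1238 0.04  ]
```

View pics/w5.png

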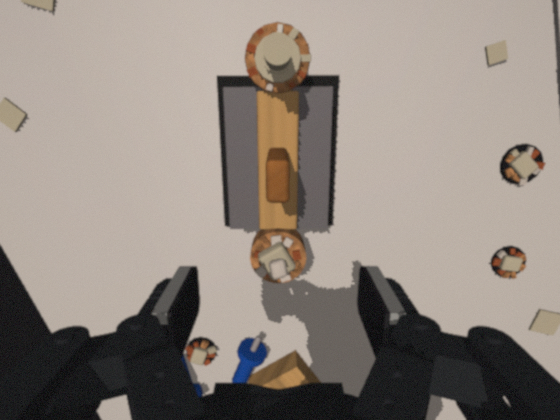

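The column stands flush in its hole (foot at (278,57)), and the grip is at (277,173). Next I'll take the grip.

```bash
python3 -m inch '[[0.0307,-0.0003,0,0,0,0,0.2],[0,0,0.035,0,0,0,0.2],[0,0,0.035,0,0,0,0.2],[0,0,0.027,0,0,0,0.2],[0,0,0,0,0,0,0.2]]' 
python3 -m inch '[[0,0,0,0,0,0,0.7],[0,0,0,0,0,0,1],[0,0,0,0,0,0,1],[0,0,0,0,0,0,1],[0,0,0,0,0,0,1]]' 90
```

```text
clock: 9.65
position: [0.5357, 0.1236, 0.0693]
tool_rot: [-3.137, 0.003, 1.281]
force: [-0.2, -0.2, 0.6]
grip_width: 0.0682
finger_force: 0.0
clock: 10.15
position: [0.5381, 0.1237, 0.0735]
tool_rot: [3.14, -0.001, 1.28]
force: [-2.9, -0.3, 12.4]
grip_width: 0.0129
finger_force: 88.0
```

```bash
python3 -m inch '[[0,0,0,0,0,0,1],[0,0,-0.006,0,0,0,1],[0,0,-0.01,0,0,0,1],[0,0,-0.015,0,0,0,1],[0,0,-0.015,0,0,0,1]]'
python3 -m inch '[[0,0,-0.02,0,0,0,1],[0,0,-0.03,0,0,0,1],[0,0,-0.03,0,0,0,1],[0,0,-0.02,0,0,0,1],[0,0,0,0,0,0,1]]'
python3 -c "
from h import *
s=telemetry.observe(); print(s['qpos'],s['moment'])
im=grab_frame('side'); print([(r['score'],r['xy']) for r in landmark_of('hole','side')+landmark_of('grip','side')+landmark_of('column','side')])
im2=grab_frame('wrist')
v=np.hstack([cv2.resize(im[100:310,150:430],(400,300)),cv2.resize(im2,(400,300))]); cv2.imwrite('pics/l1.png',v[:,:,::-1])"
```

```text
clock: 10.65
position: [0.5376, 0.1234, 0.1195]
tool_rot: [3.141, -0.0, 1.28]
force: [0.6, 0.9, -2.3]
grip_width: 0.013
finger_force: 87.8
clock: 11.15
position: [0.5387, 0.1237, 0.2216]
tool_rot: [3.138, -0.003, 1.28]
force: [1.2, -0.2, -2.5]
grip_width: 0.0134
finger_force: 87.9
[-3.32861777e-01  4.15334351e-01 -1.06018408e-04  1.80805927e+00
  1.69375017e-04  9.13435933e-01 -6.24321062e-01] [-0.06999855  0.05855852  0.03607858]
[(0.61, [234.9, 129.2]), (0.66, [240.9, 135.4]), (0.72, [251.6, 249.2]), (0.58, [228.8, 269.4])]
```

View pics/l1.png

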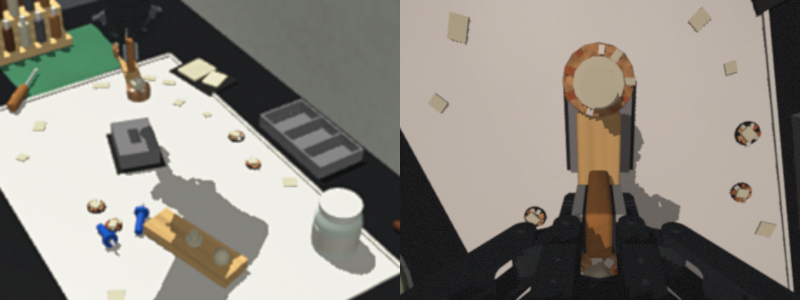

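The stand is empty and the holder hangs from the gripper, with the column still in its hole (wrist half of the picture, about (598,80)). I'll tip it with the wrist in gentle steps.

```bash
python3 -m inch '[[0,0,0,0.045,-0.025,0,1],[0,0,0,0.087,-0.05,0,1],[0,0,0,0.087,-0.05,0,1],[0,0,0,0.087,-0.05,0,1],[0,0,0,0,0,0,1]]'
python3 -c "
from h import *
print(telemetry.observe()['qpos'])"
```

```text
clock: 11.9
position: [0.5379, 0.1236, 0.2158]
tool_rot: [-2.827, 0.175, 1.308]
force: [-0.5, 0.1, -3.5]
grip_width: 0.0129
finger_force: 88.4
[-0.31865398  0.62541112  0.00530161  1.5154005  -0.03351243  1.35834177
 -0.59162044]
```

```bash
python3 -m inch '[[0,0,0,0.087,-0.05,0,1],[0,0,0,0.087,-0.05,0,1],[0,0,0,0.087,-0.05,0,1],[0,0,0,0.06,-0.035,0,1],[0,0,0,0,0,0,1]]'
python3 -m inch '[[0,0,0,0,0,0,1],[0,0,0,0,0,0,1],[0,0,0,0,0,0,1]]'
python3 -c "
from tgt import *
print(telemetry.observe()['qpos']); p,T=tool(); print(np.degrees(np.arccos(-T[2,2])))
im=grab_frame('side'); im2=grab_frame('wrist')
v=np.hstack([cv2.resize(im[60:210,160:360],(400,300)),cv2.resize(im2,(400,300))]); cv2.imwrite('pics/l2.png',v[:,:,::-1])"
```

```text
clock: 12.4
position: [0.5373, 0.1235, 0.2158]
tool_rot: [-2.485, 0.337, 1.396]
force: [-0.6, -0.3, -3.2]
grip_width: 0.0134
finger_force: 88.7
clock: 12.7
position: [0.5376, 0.1234, 0.2191]
tool_rot: [-2.491, 0.335, 1.394]
force: [-0.0, 0.6, -2.5]
grip_width: 0.0129
finger_force: 88.7
[-0.31146382  0.85009666  0.01429626  1.22908539 -0.05663507  1.78163776
 -0.57968826]
41.27690562919286
```

View pics/l2.png

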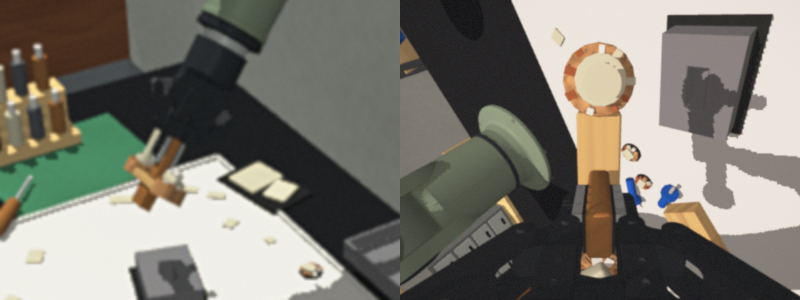

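The holder is tipped 41°, the column is still seated (foot concentric on the cork at (598,80)), and the stand is empty. I'll let it settle and hand in.

```bash
python3 -m inch '[[0,0,0,0,0,0,1],[0,0,0,0,0,0,1],[0,0,0,0,0,0,1],[0,0,0,0,0,0,1],[0,0,0,0,0,0,1]]' && python3 -c "
from h import *
s=telemetry.observe(); print(abs(s['qd']).max(), s['position']); print(bot.job_done())"
```

```text
clock: 13.3
position: [0.5376, 0.1234, 0.2183]
tool_rot: [-2.488, 0.336, 1.395]
force: [-0.1, -0.1, -2.8]
grip_width: 0.0131
finger_force: 88.7
0.004786523240812139 [0.53760634 0.12343194 0.21825572]
the job is handed in; nothing more can be done
None
```

I handed the job in at 13.3 s with the column pinned home in the holder and the holder held still by its grip, tipped about 41° with the grip about 23 cm up; the hand-in returned no verdict, and the two blue decoy columns toppled early on without my touching them.

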